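# Rebuild the mixer's slip-clutch pack on its assembly stand

### The job

Rebuild the mixer's slip clutch on its stand. First, while the post is still bare, turn the knurled lock ring clockwise to its stop without dragging the barrel round with it; then load every clutch disc and separator plate in the scene onto the splined post, alternating disc and separator (either kind may go lowest, as the numbers allow), each down flat, the discs' tabs on the side of the index pin and the separators' forked tabs on the opposite side. Finally stand the pressure collar over the post on top of the pack, and leave the other things on the bench where they are.

Things in the scene. Friction and masses are not known exactly. Their poses are not given: they have to be found in the camera images.
- clutch_stand: Fixed grey assembly stand, round foot 104 mm in diameter and 16 mm high, with a short tongue at its +x side that bears the index pin. Origin on the axis at the worktop, +x towards the index pin.
- index_pin (a point): Tip of the upright steel index pin, 8 mm in diameter, on the tongue of the stand, 66 mm from the axis, 31 mm above the worktop.
- hub_seat (a point): On the barrel axis, top of its shoulder (44 mm in diameter), 41 mm above the worktop, where the lowest plate rests; turns with the barrel, +x towards the index pin. The post rises 54 mm from here: core 16 mm in diameter, tapered over the top 8 mm; splines along +x and -x, 8 mm thick, reach 12 mm from the axis up to 42 mm above the seat, slimmer for 4 mm more.
- barrel_mark (a point): A point of the barrel 30 mm from the axis on its +x side, at seat height; shows whether the barrel has been turned.
- barrel (a joint): Turn of the barrel (shoulder and splined post) in the stand, rad, counter-clockwise from above positive, 0 at the start. Held only by friction (0.5 N m): turning the lock ring on beyond its stop drags the barrel along.
- lock_ring (a joint): Turn of the knurled lock ring on the barrel, rad; grows clockwise seen from above, from 0 (slack) to its stop at 1.05 (locked: the pale dot on its top face then stands on the side of the index pin). Starts anywhere from 0 to 0.3; friction 0.08 N m, stays where it is left.
- ring_grip (a point): Centre of the knurled lock ring, which is 60 mm in diameter and 20 mm high (18 to 38 mm above the worktop, this point at 28), round the foot of the splined post; turns with the ring.
- collar: Plain steel pressure collar, a tube 40 mm in outer diameter, bore 29 mm, 30 mm high, standing upright on the worktop. Origin on its axis at the underside.
- disc_1: Clutch disc, steel, 8 mm thick, lying flat, with a single broad tab (22 mm wide) reaching 42 mm from the axis. Origin on its axis at the underside; +x towards the tab, z up. Grip flats at +y and -y, 18 long, 56 mm apart; rim 54 mm in diameter. Bore 18 mm wide in y, with two keyways 10 mm wide reaching 13 mm along +x and -x: it fits the post only with its tab at +x or -x of the barrel. Two or three are present.
- disc_2: Clutch disc, steel, 8 mm thick, lying flat, with a single broad tab (22 mm wide) reaching 42 mm from the axis. Origin on its axis at the underside; +x towards the tab, z up. Grip flats at +y and -y, 18 long, 56 mm apart; rim 54 mm in diameter. Bore 18 mm wide in y, with two keyways 10 mm wide reaching 13 mm along +x and -x: it fits the post only with its tab at +x or -x of the barrel. Two or three are present.
- disc_3: Clutch disc, steel, 8 mm thick, lying flat, with a single broad tab (22 mm wide) reaching 42 mm from the axis. Origin on its axis at the underside; +x towards the tab, z up. Grip flats at +y and -y, 18 long, 56 mm apart; rim 54 mm in diameter. Bore 18 mm wide in y, with two keyways 10 mm wide reaching 13 mm along +x and -x: it fits the post only with its tab at +x or -x of the barrel. Two or three are present.
- fork_1: Separator plate, steel, 6 mm thick, lying flat, with a forked tab (two prongs 6 mm wide, 10 mm apart) reaching 42 mm from the axis. Origin on its axis at the underside; +x towards the tab, z up. Grip flats at +y and -y, 18 long, 56 mm apart; rim 54 mm in diameter. Bore 18 mm wide in y, with two keyways 10 mm wide reaching 13 mm along +x and -x: it fits the post only with its tab at +x or -x of the barrel. Two or three are present.
- fork_2: Separator plate, steel, 6 mm thick, lying flat, with a forked tab (two prongs 6 mm wide, 10 mm apart) reaching 42 mm from the axis. Origin on its axis at the underside; +x towards the tab, z up. Grip flats at +y and -y, 18 long, 56 mm apart; rim 54 mm in diameter. Bore 18 mm wide in y, with two keyways 10 mm wide reaching 13 mm along +x and -x: it fits the post only with its tab at +x or -x of the barrel. Two or three are present.
- fork_3: Separator plate, steel, 6 mm thick, lying flat, with a forked tab (two prongs 6 mm wide, 10 mm apart) reaching 42 mm from the axis. Origin on its axis at the underside; +x towards the tab, z up. Grip flats at +y and -y, 18 long, 56 mm apart; rim 54 mm in diameter. Bore 18 mm wide in y, with two keyways 10 mm wide reaching 13 mm along +x and -x: it fits the post only with its tab at +x or -x of the barrel. Two or three are present.
- hook_weight: Small hooked steel weight, 27 mm wide, 43 high; a bystander, to be left where it is. Origin at its underside.
- sample_tin_1: Round aluminium sample tin, 68 mm wide, 40 high; a bystander, to be left where it is. Origin at its underside.
- vial: Small capped vial, 23 mm wide, 62 high; a bystander, to be left where it is. Origin at its underside.
- mortar_prism_1: Mortar half-prism, 40x65x40 mm; a bystander, to be left where it is. Origin at its underside.
- bottle_b: Dark reagent bottle, 41 mm wide, 68 high; a bystander, to be left where it is. Origin at its underside.
- rubber_bulb: Rubber pipette bulb, 38 mm wide, 62 high; a bystander, to be left where it is. Origin at its underside.
Not all that is in view belongs to the job. Of the things like the collar, leave any that is blue, pink or yellow; of the rest the smaller one is meant.

How it is judged:
By the outcome, as a careful person would: the job done as asked, in the order asked, and still so for the second after the job is handed in, with the robot touching nothing.
Of disc_1, disc_2, disc_3 only 2 to 3 are there at a start; the rules pass over those that are not, and their reading is None.
Of fork_1, fork_2, fork_3 only 2 to 3 are there at a start; the rules pass over those that are not, and their reading is None.
At some moment in a run one of disc_1, disc_2, disc_3, fork_1, fork_2, fork_3, collar may be knocked a few centimetres aside while the robot is not near it.
Once in a run the grip may slacken for a moment while it holds something.
It also fails if it takes over 200 s, if anything falls off the work surface, if the arm or the gripper's body presses on something with over 40 N, if the wrist force passes 120 N, or if a joint passes its speed limit or range.

### The arm

A 6-joint arm with a two-finger parallel gripper is mounted at the origin on a cart in front of the work surface, level with it; the furniture and walls round the work are solid. World frame = base frame: x ahead of the robot, y to its left, z up, the work surface at z = 0. Lengths are in m, angles in rad, forces in N, time in s.
With the tool pointing down it reaches from about 0.35 to 0.775 m from the base axis. Payload 7.3 kg.
Tool frame: the origin (TCP) lies midway between the tips of the shut fingers; the grasp point (between the pads) lies 19 mm behind it; z points along the fingers, y is the line along which they close (so a half turn about z gives the same grasp; the last joint's range is limited). The gripper opens to 92 mm and grips with 3 to 60 N. Pads are 19 mm wide; open, the fingers measure 130 mm over their backs; the gripper's body (75 mm by 190 mm) begins 47 mm behind the grasp point.
Start: joints at [-1.488, 0.342, 1.524, -0, 1.275, -0.146], TCP at [0.119, -0.511, 0.227] pointing down, gripper open.
Joint ranges: [-2.53, 2.53], [-0.77, 2.02], [0.04, 2.7], [-1, 4.14], [0.28, 2.66], [-3.11, 3.11]. Speed limits (rad/s): [2.57, 2.57, 3.14, 3.14, 3.14, 3.14].

### API

Orientations are given as [roll, pitch, yaw] about the fixed x, y, z axes, in that order (R = Rz(yaw) Ry(pitch) Rx(roll)).
In Python, from cell import monitor, vision, workorder gives the robot as it stands.
- The arm moves only by the tool move_arm, never from a script. Its argument "rows" is a list of rows, each a list of 5 numbers: the shift along the world's x, y, z in mm, then the turn about the world's z in rad, then the closure, from -1 (fully open) to 1 (shut). A call has 1 to 12 rows; each row shifts and turns the commanded pose from where the row before left it; what a row does not reach is not made up. A row lasts 1/10 s, in which the tool goes at most 50 mm and 8.59 degrees, less where a joint would pass 70% of its speed; a pose out of reach is approached as far as the arm can. A call is refused whole if a number of a shift passes 50 or a number of a turn 0.15, either way. A call with a gripper value outside its range is refused whole. The fingers move at their own pace and stop on an object; "newtons" is the grip in N (left out, the last holds). Time passes only in rows, so rows that do not move let the fingers close. It gives the time, the measured TCP pose, the force, the opening and the grip force at its end, in the units of the state.
- monitor.observe(): the state, without advancing time (a new reading comes with each control period).
- vision.read_camera(name): name is "scene" or "top" or "wrist"; returns the picture (420x560x3 uint8, red, green, blue); there is no depth.
- vision.get_calibration(name): a dict with "K" (3x3 intrinsics, pixels), "T" (4x4, takes a point from camera to world coordinates); the wrist camera has in their place "mount" (4x4, takes a point from camera to tool coordinates, whose origin is the TCP and whose axes are the flange's). Camera axes: x right, y up, looking along -z (the intrinsics and any distortion apply to the point x, -y, -z); pixel columns grow to the right and rows downward; lengths in m; the calibration is good to about 2 mm. The wrist camera is an equidistant fisheye: a pixel r from the principal point sees the ray r / f radians off the axis. A picture is of the moment at which its call begins: read the wrist's pose just before it. get_calibration takes no time and is no camera call.
- workorder.hand_in(): hands the job in; it is judged then, once.
The state is a dict: "time": time; "qpos": joint angles; "qvel": joint speeds; "joint_efforts": joint torques, N m; "tool_pos": TCP position; "tool_rot": TCP orientation; "contact_force": force on the tool from outside, world axes, zero at the start; "torque": the same for the moment, N m; "opening": finger opening in m; "grip_force": force on a finger pad.
Only numpy, scipy, OpenCV 4.12 (cv2) and the standard library are available. Lean on these libraries where they do the work, as an engineer would, in place of code of your own. Each camera call takes 0.05 s, during which the arm holds its last target. There are 200 camera calls.

## Working session

There is one attempt and no reset: what is moved stays moved. The work goes in short steps, Python scripts to look and compute and a tool call to move; the robot and the scene stay as the last step left them, time stands still between calls to the robot, and variables do not carry over. Pictures are saved under pics/ and viewed, at most 14 in all, crops included, and the job is handed in when it is done.

Besides the shell and the picture viewer there is one more tool, called in YAML: its name, and indented under it one key for each argument. move_arm: Moves the arm, as the interface text tells. Its arguments: {"type":"object","properties":{"rows":{"type":"array","items":{"type":"array","items":{"type":"number"}}},"newtons":{"type":"number"}},"required":["rows"]}

```bash
mkdir -p pics; cat > h.py <<'E'
import numpy as np,cv2
from cell import monitor,vision,workorder
from scipy.spatial.transform import Rotation as R
def snap(n,f): 
    im=vision.read_camera(n); cv2.imwrite('pics/'+f,im[:,:,::-1]); return im
def px2w(n,u,v,z):
    c=vision.get_calibration(n);K=np.array(c['K']);T=np.array(c['T'])
    p=cv2.undistortPoints(np.array([[[u,v]]],float),K,np.array(c.get('dist',np.zeros(5)),float))[0,0]
    d=T[:3,:3]@np.array([p[0],-p[1],-1]);o=T[:3,3];return (o+d*(z-o[2])/d[2])[:2]
E
python3 - <<'E'
from h import *
print(monitor.observe())
for n in ('top','scene','wrist'): print(n,vision.get_calibration(n))
for n in ('top','scene'):
    im=snap(n,n+'0.png')
im=cv2.imread('pics/top0.png');cv2.imwrite('pics/top0b.png',cv2.resize(im,(800,600),interpolation=cv2.INTER_CUBIC))
im=cv2.imread('pics/scene0.png');cv2.imwrite('pics/scene0b.png',cv2.resize(im,(800,600),interpolation=cv2.INTER_CUBIC))
E
```

```text
{'time': 0.0, 'qpos': array([-1.48800992e+00,  3.42680088e-01,  1.52502291e+00,  2.38577154e-06,
        1.27537054e+00, -1.45997668e-01]), 'qvel': array([ 0.00013765, -0.00073767, -0.00075213, -0.00125786, -0.00054793,
        0.00016347]), 'joint_efforts': array([ 1.04223553e-03, -4.31238163e+01, -2.44219315e+01,  7.18867988e-02,
        5.59753203e-02, -1.13339490e-04]), 'tool_pos': array([ 0.11905659, -0.51091008,  0.22606502]), 'tool_rot': array([-3.14012785e+00, -2.17696600e-04,  2.28783218e-01]), 'contact_force': array([0.84759495, 0.69574864, 0.65479519]), 'torque': array([-0.01118168,  0.02185277,  0.034733  ]), 'grip_force': 0.0, 'opening': 0.09184705749876539}
top {'K': array([[453.94829151,   0.        , 283.31997757],
       [  0.        , 453.94829151, 199.38634682],
       [  0.        ,   0.        ,   1.        ]]), 'T': array([[-0.0158812 ,  0.99087101, -0.13387466,  0.43899162],
       [-0.99980727, -0.0172827 , -0.00931312, -0.05163642],
       [-0.01154182,  0.13370096,  0.99095451,  1.10015208],
       [ 0.        ,  0.        ,  0.        ,  1.        ]])}
scen
[... 231 characters left out ...]
     [-0.74947464, -0.511125  ,  0.42076002,  0.438317  ],
       [-0.01366386,  0.64736463,  0.76205796,  0.97376374],
       [ 0.        ,  0.        ,  0.        ,  1.        ]])}
wrist {'K': array([[325.1922621 ,   0.        , 276.46470103],
       [  0.        , 325.1922621 , 211.49441878],
       [  0.        ,   0.        ,   1.        ]]), 'mount': array([[ 5.75083463e-04,  9.58438524e-01,  2.85298553e-01,
         7.87077225e-02],
       [ 9.99999807e-01, -6.18438474e-04,  6.18717029e-05,
         1.14077727e-04],
       [ 2.35739825e-04,  2.85298462e-01, -9.58438695e-01,
        -1.58758836e-01],
       [ 0.00000000e+00,  0.00000000e+00,  0.00000000e+00,
         1.00000000e+00]])}
```

View pics/top0b.png

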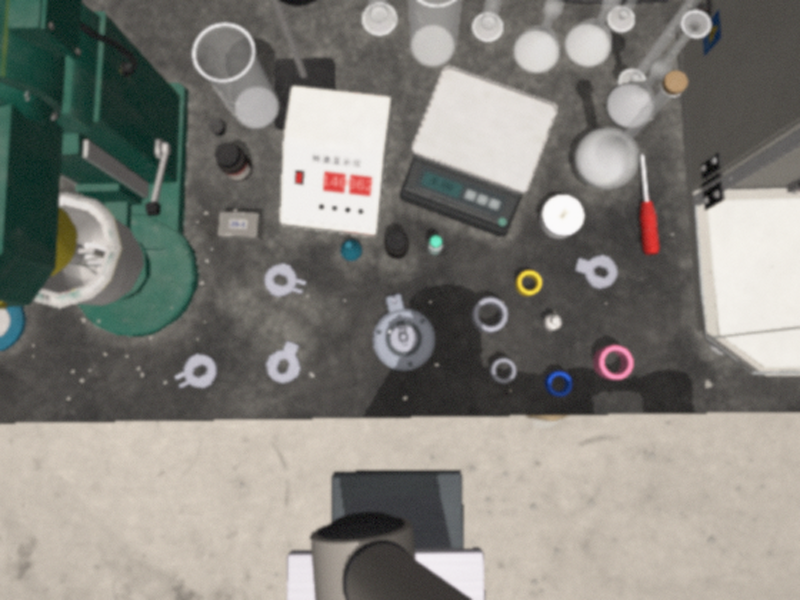

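View pics/scene0b.png

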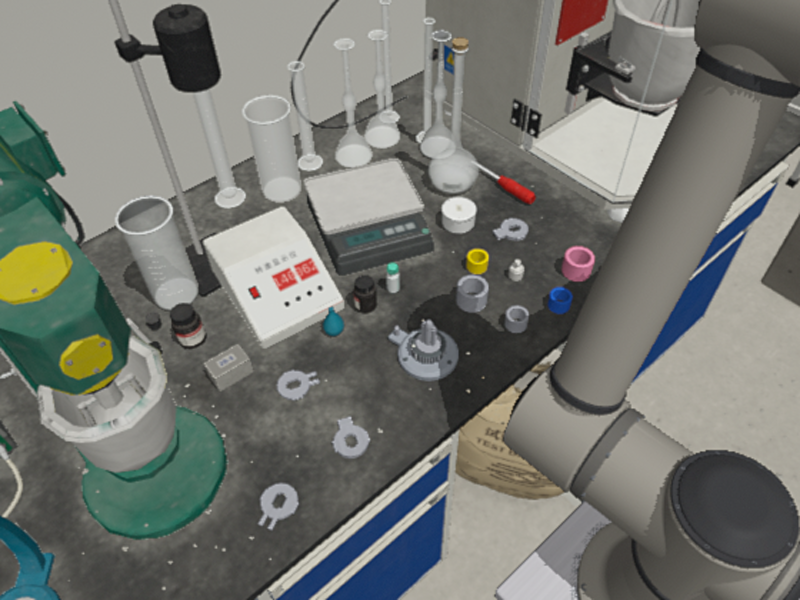

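```bash
cat >> h.py <<'E'
def w2wrist(P,pos,rpy):
    c=vision.get_calibration('wrist');K=np.array(c['K']);M=np.array(c['mount'])
    T=np.eye(4);T[:3,:3]=R.from_euler('xyz',rpy).as_matrix();T[:3,3]=pos
    q=np.linalg.inv(T@M)@np.r_[P,1];q=np.array([q[0],-q[1],-q[2]])
    r=np.hypot(q[0],q[1]);th=np.arctan2(r,q[2]);return K[:2,2]+K[0,0]*th*q[:2]/max(r,1e-9)
def wrist2w(u,v,z,pos,rpy):
    c=vision.get_calibration('wrist');K=np.array(c['K']);M=np.array(c['mount'])
    T=np.eye(4);T[:3,:3]=R.from_euler('xyz',rpy).as_matrix();T[:3,3]=pos;W=T@M
    d=(np.array([u,v])-K[:2,2])/K[0,0];th=np.hypot(*d);d=d/max(th,1e-9)
    r=W[:3,:3]@np.array([d[0]*np.sin(th),-d[1]*np.sin(th),-np.cos(th)]);o=W[:3,3]
    return (o+r*(z-o[2])/r[2])[:2]
E
python3 - <<'E'
from h import *
def t(name,u,v,z): print(name,(px2w('top',u*.7,v*.7,z)*1000).round(0))
t('fork a',281,280,.006);t('  tab',300,283,.006)
t('fork b',202,371,.006);t('  tab',182,378,.006)
t('disc a',284,364,.008);t('  tab',292,347,.008)
t('disc b',602,271,.008);t('  tab',582,266,.008)
t('collar',503,370,.03);t('grey big',490,315,.04)
t('post top',402,337,.095);t('foot',404,338,.016);t('pin',394,300,.031)
im=cv2.imread('pics/top0.png')
a=cv2.resize(im[190:285,120:320],(800,380),interpolation=cv2.INTER_CUBIC)[:, :]
b=cv2.resize(im[165:285,310:470],(400,300),interpolation=cv2.INTER_CUBIC)
im2=cv2.imread('pics/scene0.png');c=cv2.resize(im2[190:270,270:400],(400,246),interpolation=cv2.INTER_CUBIC)
o=np.zeros((600,800,3),np.uint8);o[:300,:400]=b;o[:246,400:]=c;o[300:600,:]=a[40:340]
cv2.imwrite('pics/crop1.png',o)
E
```

```text
fork a [599. 170.]
  tab [593. 137.]
fork b [447. 301.]
  tab [436. 335.]
disc a [456. 163.]
  tab [484. 150.]
disc b [ 604. -377.]
  tab [ 614. -343.]
collar [ 440. -200.]
grey big [ 530. -180.]
post top [493. -37.]
foot [496. -39.]
pin [558. -23.]
```

View pics/crop1.png

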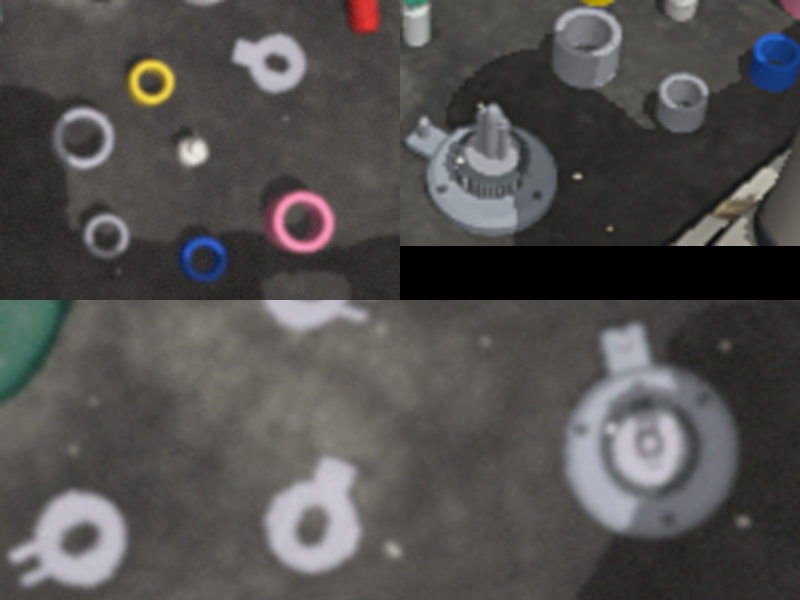

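move_arm:
  rows:
    - [31, 39, 0, 0, -1]
    - [31, 39, 0, 0, -1]
    - [31, 39, 0, 0, -1]
    - [31, 39, 0, 0, -1]
    - [31, 39, 0, 0, -1]
    - [31, 39, 0, 0, -1]
    - [31, 39, 0, 0, -1]
    - [31, 39, 0, 0, -1]
    - [31, 39, 0, 0, -1]
    - [31, 39, 0, 0, -1]
    - [31, 40, 0, 0, -1]
    - [31, 40, 0, 0, -1]

```text
time: 1.3
tool_pos: [0.4911, -0.0403, 0.2265]
tool_rot: [3.142, 0.0, 0.229]
contact_force: [0.2, -0.4, -0.4]
opening: 0.0915
grip_force: 0.0
```

move_arm:
  rows:
    - [0, 0, 0, 0, -1]
    - [0, 0, 0, 0, -1]
    - [0, 0, 0, 0, -1]

```text
time: 1.6
tool_pos: [0.4896, -0.0429, 0.2264]
tool_rot: [-3.142, 0.001, 0.228]
contact_force: [-0.8, 0.5, -0.6]
opening: 0.0918
grip_force: 0.0
```

```bash
python3 - <<'E'
from h import *
s=monitor.observe();print(s['tool_pos'],s['tool_rot'])
snap('wrist','w1s.png');im=cv2.imread('pics/w1s.png');cv2.imwrite('pics/w1.png',cv2.resize(im,(800,600),interpolation=cv2.INTER_CUBIC))
np.save('p1.npy',np.r_[s['tool_pos'],s['tool_rot']])
E
```

```text
[ 0.4896428  -0.04291452  0.22640327] [-3.14154496e+00  1.20739127e-03  2.28256522e-01]
```

View pics/w1.png

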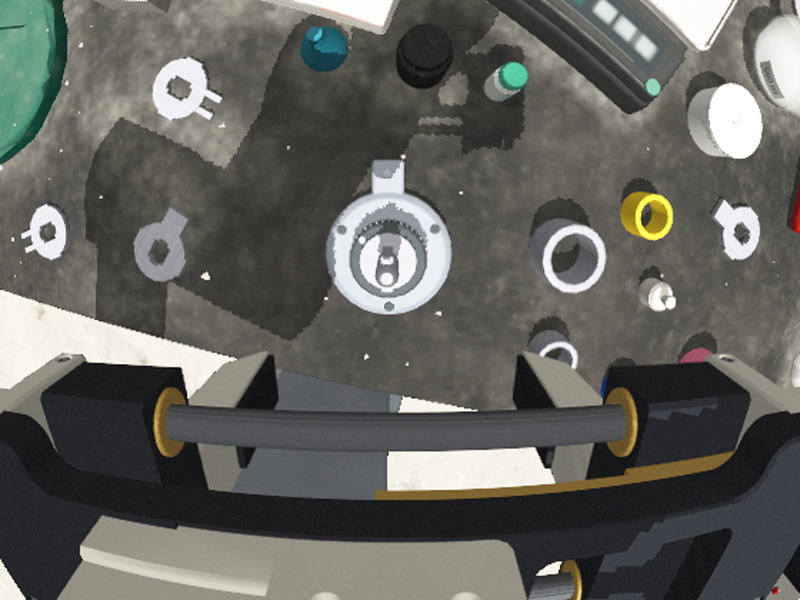

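```bash
python3 - <<'E'
from h import *
p=np.load('p1.npy')
def t(n,u,v,z):
    q=wrist2w(u*.7,v*.7,z,p[:3],p[3:])*1000;print(n,q.round(1));return q
f=t('foot c',388.5,253,.016);t('L',326,253,.016);t('R',451,253,.016);t('T',388.5,192,.016);t('B',388.5,314,.016)
t('post',387,279,.095);pin=t('pin',387,169,.031);t('holes',342,230,.016);t('holes',435,229,.016);t('holes',389,307,.016)
t('dot',361,241,.038);t('ringc',388,257,.038)
t('tongueL',374,162,.016);t('tongueR',404,162,.016)
for n,c,a,z in (('forka',(180,87),(216,106),.006),('forkb',(47,231),(25,238),.006),('disca',(159,252),(182,216),.008),('discb',(740,231),(716,204),.008)):
    c=t(n,*c,z);a=t('  tab',*a,z);print(np.arctan2(*(a-c)[::-1]).round(3),np.hypot(*(a-c)).round(1))
t('collar',558,354,.03)
im=cv2.imread('pics/w1s.png')
cv2.imwrite('pics/crop2.png',cv2.resize(im[100:230,190:350],(800,650),interpolation=cv2.INTER_CUBIC)[:600])
E
```

```text
foot c [498.1 -35.7]
L [486.9  13.9]
R [509.8 -84.9]
T [546.1 -24.6]
B [447.7 -47.2]
post [496.  -36.3]
pin [563.8 -19.6]
holes [508.2   4.9]
holes [525.8 -67.5]
holes [453.8 -46.2]
dot [506.6 -12.7]
ringc [499.1 -35.4]
tongueL [566.8  -8.2]
tongueR [572.1 -31. ]
forka [602.1 172.8]
  tab [589.4 134.5]
-1.891 40.5
forkb [449.4 308.7]
  tab [436.5 342.5]
1.936 36.1
disca [454.4 167. ]
  tab [490.9 147.8]
-0.485 41.3
discb [ 607.4 -370.1]
  tab [ 622.3 -328.4]
1.228 44.3
collar [ 449.5 -197.3]
```

View pics/crop2.png

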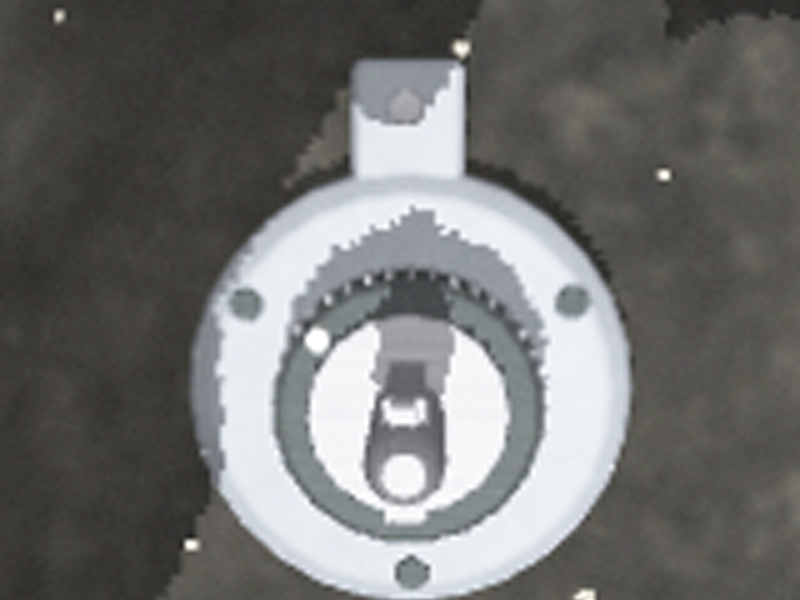

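move_arm:
  rows:
    - [7, 7, -30, 0.15, -1]
    - [0, 0, -40, 0.15, -1]
    - [0, 0, -40, 0.14, -1]
    - [0, 0, 0, 0, -1]
    - [0, 0, 0, 0, -1]
    - [0, 0, 0, 0, -1]

```text
time: 2.25
tool_pos: [0.4986, -0.0362, 0.1189]
tool_rot: [3.139, -0.002, 0.665]
contact_force: [-0.1, 0.3, -0.3]
opening: 0.0921
grip_force: 0.0
```

```bash
python3 - <<'E'
from h import *
s=monitor.observe();print(s['tool_pos'],s['tool_rot'])
snap('wrist','w2s.png');im=cv2.imread('pics/w2s.png');cv2.imwrite('pics/w2.png',cv2.resize(im,(800,600),interpolation=cv2.INTER_CUBIC))
np.save('p2.npy',np.r_[s['tool_pos'],s['tool_rot']])
E
```

```text
[ 0.49863736 -0.0362393   0.11894697] [ 3.13855946e+00 -2.39153655e-03  6.64823717e-01]
```

View pics/w2.png

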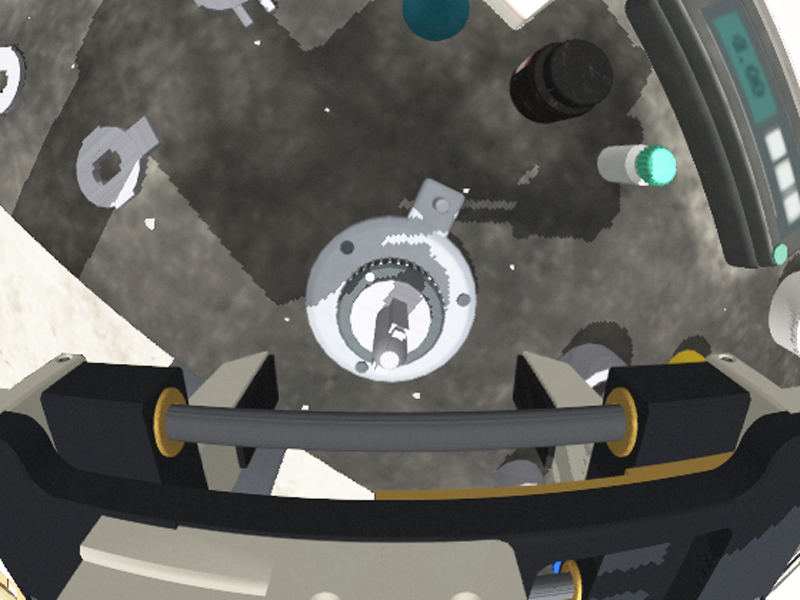

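```bash
python3 - <<'E'
from h import *
p=np.load('p2.npy')
def t(n,u,v,z):
    q=wrist2w(u*.7,v*.7,z,p[:3],p[3:])*1000;print(n,q.round(1));return q
t('L',306,299,.014);t('R',477,296,.014);t('holes',347,247,.016);t('holes',463,300,.016);t('holes',361,368,.016)
t('post',389,360,.095);t('pin',441,205,.031);t('dot',370,277,.038);t('ringL',337,316,.038);t('ringR',444,316,.038)
for i in range(3):
    s=monitor.observe();print(s['tool_pos'],s['tool_rot'])
for P in ((.497,-.036,.095),): print(w2wrist(P,p[:3],p[3:])/.7)
E
```

```text
L [468.3   6.2]
R [532.7 -73.1]
holes [509.    5.4]
holes [525.9 -67.4]
holes [453.6 -46.2]
post [496.3 -35.9]
pin [560.8 -19.8]
dot [507.8 -13.5]
ringL [479.3 -12.4]
ringR [515.4 -58.4]
[ 0.49868888 -0.03606579  0.11900791] [ 3.13824034e+00 -2.61360195e-03  6.65814562e-01]
[ 0.49868888 -0.03606579  0.11900791] [ 3.13824034e+00 -2.61360195e-03  6.65814562e-01]
[ 0.49868888 -0.03606579  0.11900791] [ 3.13824034e+00 -2.61360195e-03  6.65814562e-01]
[390.14176611 358.89693601]
```

move_arm:
  rows:
    - [0, 0, -20, 0, -1]
    - [0, 0, 0, 0, -1]
    - [0, 0, 0, 0, -1]
    - [0, 0, 0, 0, -1]

```text
time: 2.7
tool_pos: [0.4981, -0.0354, 0.098]
tool_rot: [3.14, -0.001, 0.668]
contact_force: [0.2, 1.0, -0.3]
opening: 0.0922
grip_force: 0.0
```

```bash
python3 - <<'E'
from h import *
s=monitor.observe();print(s['tool_pos'],s['tool_rot'],s['contact_force'])
E
```

```text
[ 0.49809289 -0.03544562  0.09803425] [ 3.13983001e+00 -1.32202210e-03  6.68382402e-01] [ 0.17542614  1.04369667 -0.34227587]
```

move_arm:
  rows:
    - [-1.5, -0.5, -20, 0, -1]
    - [0, 0, -20, 0, -1]
    - [0, 0, -15, 0, -1]
    - [0, 0, -8, 0, -1]
    - [0, 0, 0, 0, -1]
    - [0, 0, 0, 0, -1]

```text
time: 3.3
tool_pos: [0.4964, -0.0359, 0.0345]
tool_rot: [3.141, -0.001, 0.669]
contact_force: [-0.4, 0.1, 0.2]
opening: 0.0916
grip_force: 0.0
```

move_arm:
  rows:
    - [0, 0, -3, 0, -1]
    - [0, 0, 0, 0, -1]
    - [0, 0, 0, 0, -1]

```text
time: 3.6
tool_pos: [0.4961, -0.0358, 0.0311]
tool_rot: [3.141, -0.0, 0.669]
contact_force: [0.0, 0.2, -0.6]
opening: 0.0918
grip_force: 0.0
```

move_arm:
  rows:
    - [0, 0, 0, 0, 1]
    - [0, 0, 0, 0, 1]
    - [0, 0, 0, 0, 1]
    - [0, 0, 0, 0, 1]
    - [0, 0, 0, 0, 1]
    - [0, 0, 0, 0, 1]
    - [0, 0, 0, 0, 1]
    - [0, 0, 0, 0, 1]
  newtons: 7

```text
time: 4.4
tool_pos: [0.4956, -0.0355, 0.0307]
tool_rot: [-3.141, 0.0, 0.669]
contact_force: [-2.2, 2.6, 2.5]
opening: 0.0591
grip_force: 7.0
```

move_arm:
  rows:
    - [0, 0, 0, -0.08, 1]
    - [0, 0, 0, -0.08, 1]
    - [0, 0, 0, -0.08, 1]
    - [0, 0, 0, -0.08, 1]
    - [0, 0, 0, -0.08, 1]
    - [0, 0, 0, 0, 1]

```text
time: 5.0
tool_pos: [0.4957, -0.0357, 0.0307]
tool_rot: [-3.141, 0.0, 0.268]
contact_force: [-0.9, 2.2, 1.1]
opening: 0.0592
grip_force: 7.0
```

```bash
python3 - <<'E'
from h import *
s=monitor.observe();print(s['tool_rot'],s['torque'],s['contact_force'],s['grip_force'])
E
```

```text
[-3.14144495e+00  3.11588709e-04  2.68080638e-01] [ 0.38588599  0.2778862  -0.05978504] [-0.90248973  2.1617227   1.06934897] 7.000967019275777
```

move_arm:
  rows:
    - [0, 0, 0, -0.08, 1]
    - [0, 0, 0, -0.08, 1]
    - [0, 0, 0, -0.08, 1]
    - [0, 0, 0, -0.08, 1]
    - [0, 0, 0, -0.08, 1]
    - [0, 0, 0, 0, 1]

```text
time: 5.6
tool_pos: [0.4959, -0.0359, 0.0307]
tool_rot: [3.141, -0.0, -0.13]
contact_force: [-0.8, 0.5, 0.5]
opening: 0.0601
grip_force: 0.7
```

```bash
python3 - <<'E'
from h import *
s=monitor.observe();print(s['tool_rot'],s['torque'],s['contact_force'],s['grip_force'])
E
```

```text
[ 3.14134747e+00 -6.50581006e-05 -1.29916148e-01] [ 0.23868144  0.08140432 -0.00511865] [-0.77666056  0.48104301  0.48343189] 0.6788885027799552
```

move_arm:
  rows:
    - [0, 0, 0, 0, 1]
    - [0, 0, 0, 0, 1]
    - [0, 0, 0, 0, 1]
    - [0, 0, 0, 0, 1]
    - [0, 0, 0, 0, 1]

```text
time: 6.1
tool_pos: [0.4959, -0.0359, 0.0307]
tool_rot: [3.141, -0.0, -0.131]
contact_force: [-1.2, 0.9, -0.2]
opening: 0.0593
grip_force: 7.0
```

move_arm:
  rows:
    - [0, 0, 0, -0.05, 1]
    - [0, 0, 0, -0.05, 1]
    - [0, 0, 0, -0.05, 1]
    - [0, 0, 0, 0, 1]

```text
time: 6.5
tool_pos: [0.4963, -0.0361, 0.0308]
tool_rot: [3.141, -0.001, -0.281]
contact_force: [-0.2, -0.9, -1.2]
opening: 0.059
grip_force: 7.0
```

```bash
python3 - <<'E'
from h import *
s=monitor.observe();print(s['tool_rot'],s['torque'],s['contact_force'],s['grip_force'])
snap('wrist','w3s.png');im=cv2.imread('pics/w3s.png');cv2.imwrite('pics/w3.png',cv2.resize(im[130:300,160:390],(800,591),interpolation=cv2.INTER_CUBIC))
np.save('p3.npy',np.r_[s['tool_pos'],s['tool_rot']])
E
```

```text
[ 3.14124050e+00 -1.03686065e-03 -2.81060418e-01] [-0.190633   -0.0299471   0.03586464] [-0.20707162 -0.85184309 -1.23201032] 7.000609403767157
```

View pics/w3.png

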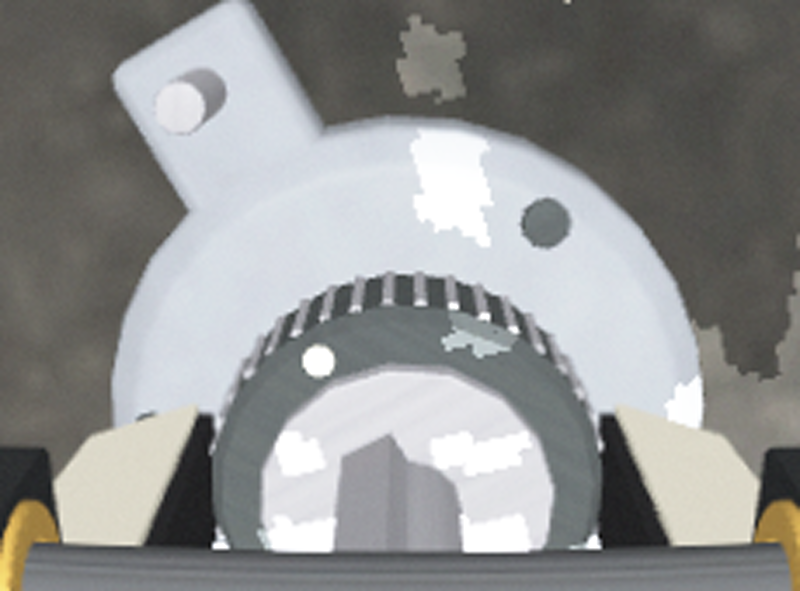

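```bash
cat >> h.py <<'E'
def dotang(f,u,v,pf):
    p=np.load(pf);q=wrist2w(u,v,.038,p[:3],p[3:])*1000;d=q-[496.3,-36];print(q,np.hypot(*d),'dot rel',np.arctan2(d[1],d[0])-.23)
E
python3 - <<'E'
from h import *
dotang(0,160+319*.2875,130+361*170/591,'p3.npy')
p=np.load('p3.npy');q=wrist2w(160+180*.2875,130+108*170/591,.031,p[:3],p[3:])*1000;print(q-[496.3,-36])
E
```

```text
[520.82214673 -29.61668018] 25.339345929135252 dot rel 0.02465687226210364
[64.27974075 15.53923268]
```

move_arm:
  rows:
    - [0, 0, 0, -0.04, 1]
    - [0, 0, 0, -0.04, 1]
    - [0, 0, 0, -0.04, 1]
    - [0, 0, 0, 0, 1]

```text
time: 6.95
tool_pos: [0.4964, -0.0362, 0.0309]
tool_rot: [3.141, -0.001, -0.4]
contact_force: [0.0, -2.8, 0.1]
opening: 0.0592
grip_force: 7.0
```

```bash
python3 - <<'E'
from h import *
s=monitor.observe();print(s['tool_rot'],s['torque'],s['contact_force'],s['grip_force'])
im=snap('wrist','w4s.png')
p=np.r_[s['tool_pos'],s['tool_rot']];np.save('p4.npy',p)
# bright dot search near previous/around expected radius 25
for a in np.arange(-.5,.5,.0):pass
E
python3 - <<'E'
from h import *
p=np.load('p4.npy');im=cv2.imread('pics/w4s.png').min(2)
for rel in np.arange(-.3,.31,.03):
    a=.23+rel;u,v=w2wrist((.4963+.0253*np.cos(a),-.036+.0253*np.sin(a),.038),p[:3],p[3:]);print(round(rel,2),int(cv2.getRectSubPix(im,(1,1),(u,v))[0,0]),end=' | ')
E
```

```text
[ 3.14129470e+00 -1.29915622e-03 -4.00052109e-01] [-0.41117567 -0.14859471  0.1347527 ] [ 0.02849701 -2.84020013  0.06943835] 7.000392940244637
-0.3 99 | -0.27 97 | -0.24 99 | -0.21 101 | -0.18 98 | -0.15 102 | -0.12 98 | -0.09 100 | -0.06 179 | -0.03 252 | -0.0 253 | 0.03 253 | 0.06 253 | 0.09 253 | 0.12 202 | 0.15 103 | 0.18 104 | 0.21 101 | 0.24 100 | 0.27 103 | 0.3 104 | Traceback (most recent call last):
  File "<stdin>", line 6, in <module>
ZeroDivisionError: float division by zero
```

move_arm:
  rows:
    - [0, 0, 0, 0, -1]
    - [0, 0, 0, 0, -1]
    - [0, 0, 0, 0, -1]
    - [0, 0, 0, 0, -1]
    - [0, 0, 30, 0, -1]
    - [0, 0, 50, 0, -1]
    - [0, 0, 40, 0, -1]
    - [-10, 50, 0, 0, -1]
    - [-10, 50, 0, 0, -1]
    - [-10, 50, 0, -0.06, -1]
    - [-11, 51, 0, 0, -1]
    - [0, 0, 0, 0, -1]

```text
out of range
```

move_arm:
  rows:
    - [0, 0, 0, 0, -1]
    - [0, 0, 0, 0, -1]

```text
time: 7.2
tool_pos: [0.4955, -0.0355, 0.0306]
tool_rot: [-3.141, 0.001, -0.401]
contact_force: [1.0, -0.3, -1.1]
opening: 0.0709
grip_force: 0.0
```

```bash
python3 - <<'E'
from h import *
s=monitor.observe();print(s['tool_pos'],s['tool_rot'],s['contact_force'])
snap('wrist','w5s.png');im=cv2.imread('pics/w5s.png');cv2.imwrite('pics/w5.png',cv2.resize(im,(800,600),interpolation=cv2.INTER_CUBIC))
np.save('p5.npy',np.r_[s['tool_pos'],s['tool_rot']])
E
```

```text
[ 0.49554005 -0.03549456  0.0306281 ] [-3.14138828e+00  8.85202765e-04 -4.00740944e-01] [ 0.98022821 -0.31406777 -1.05465327]
```

View pics/w5.png

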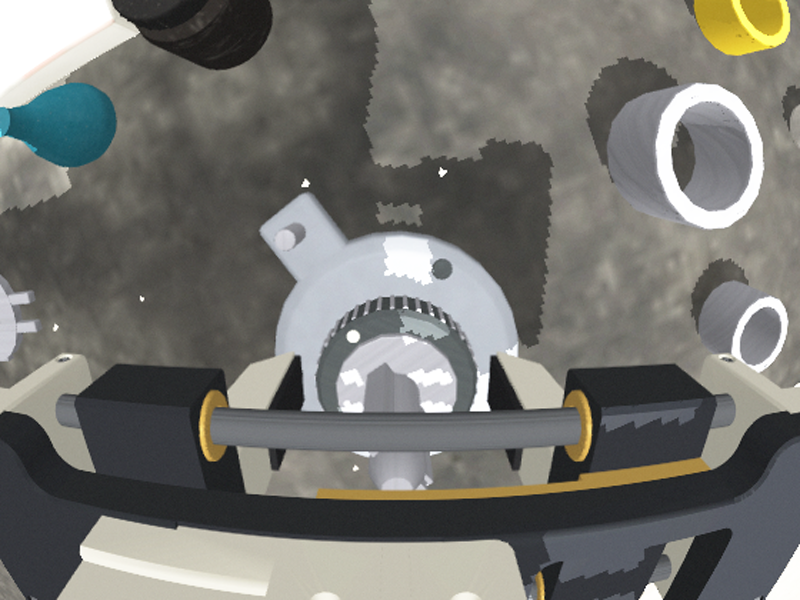

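move_arm:
  rows:
    - [0, 0, 0, 0, -1]
    - [0, 0, 30, 0, -1]
    - [0, 0, 50, 0, -1]
    - [0, 0, 40, 0, -1]
    - [-10, 50, 0, 0, -1]
    - [-10, 50, 0, 0, -1]
    - [-10, 50, 0, -0.06, -1]
    - [-11, 50, 0, 0, -1]
    - [0, 0, 0, 0, -1]
    - [0, 0, 0, 0, -1]
    - [0, 0, 0, 0, -1]

```text
time: 8.35
tool_pos: [0.4559, 0.1593, 0.1507]
tool_rot: [3.141, -0.0, -0.462]
contact_force: [0.3, -0.2, 1.3]
opening: 0.0918
grip_force: 0.0
```

```bash
cat >> h.py <<'E'
from scipy.optimize import minimize
def shape(kind,n=1.5):
    g=np.arange(-36,50,n);X,Y=np.meshgrid(g,g);X=X.ravel();Y=Y.ravel();r=np.hypot(X,Y)
    tab=(X>0)&(X<42)&(abs(Y)<11)
    if kind=='fork': tab&=(abs(Y)>5)
    ins=(r<27)|((abs(X)<9)&(abs(Y)<28))|tab
    ins&=~((r<9)|((abs(Y)<5)&(abs(X)<13)))
    near=(r<34)|((X>0)&(X<48)&(abs(Y)<18))
    return X[near],Y[near],ins[near]
def wproj(P,p):
    c=vision.get_calibration('wrist');K=np.array(c['K']);M=np.array(c['mount'])
    T=np.eye(4);T[:3,:3]=R.from_euler('xyz',p[3:]).as_matrix();T[:3,3]=p[:3];W=np.linalg.inv(T@M)
    q=P@W[:3,:3].T+W[:3,3];q=q*[1,-1,-1];r=np.hypot(q[:,0],q[:,1])+1e-12;th=np.arctan2(r,q[:,2])
    return K[:2,2]+K[0,0]*(th/r)[:,None]*q[:,:2]
def fit(im,p,kind,x,y,a,z=None,zt=None):
    "x,y mm; returns pose, score"
    z=zt if zt is not None else (.008 if kind=='disc' else .006)
    X,Y,I=shape(kind);g=cv2.GaussianBlur(im.max(2),(0,0),.8).astype(np.float32)
    def f(t):
        c,s=np.cos(t[2]),np.sin(t[2]);P=np.c_[(t[0]+c*X-s*Y)/1e3,(t[1]+s*X+c*Y)/1e3,np.full(len(X),z)]
        uv=wproj(P,p).astype(np.float32);v=cv2.remap(g,uv[:,0].reshape(-1,1),uv[:,1].reshape(-1,1),1,borderMode=cv2.BORDER_REPLICATE)[:,0]
        v=np.clip(v,0,190)
        return -np.corrcoef(v,I)[0,1]
    best=None
    for dx in(-6,0,6):
        for dy in(-6,0,6):
            for da in(-.2,0,.2):
                t=[x+dx,y+dy,a+da];v=f(t)
                if best is None or v<best[0]:best=(v,t)
    t=best[1]
    r=minimize(f,t,method='Nelder-Mead',options=dict(initial_simplex=[t,[t[0]+4,t[1],t[2]],[t[0],t[1]+4,t[2]],[t[0],t[1],t[2]+.12]],xatol=.02,fatol=1e-5))
    return r.x.round(3),-r.fun
def look(kind,x,y,a,fn='l.png'):
    s=monitor.observe();p=np.r_[s['tool_pos'],s['tool_rot']];im=snap('wrist',fn);np.save('pl.npy',p)
    print('tool',p.round(4));r=fit(im,p,kind,x,y,a);print(kind,r);return im,p,r
E
python3 - <<'E'
from h import *
look('disc',455,165,-.47,'w6s.png')
# check others from w1
p=np.load('p1.npy');im=cv2.imread('pics/w1s.png')
print(fit(im,p,'disc',454,167,-.48),fit(im,p,'fork',602,173,-1.89),fit(im,p,'fork',449,309,1.94),fit(im,p,'disc',607,-370,1.23))
E
```

```text
tool [ 4.5590e-01  1.5930e-01  1.5070e-01  3.1411e+00 -1.0000e-04 -4.6160e-01]
disc (array([ 4.54821e+02,  1.67639e+02, -3.88000e-01]), np.float64(0.9352138837787924))
(array([ 4.54171e+02,  1.68680e+02, -3.88000e-01]), np.float64(0.9226183211988414)) (array([600.675, 175.57 ,  -1.911]), np.float64(0.8632715477910236)) (array([448.094, 309.484,   2.026]), np.float64(0.9203606057502794)) (array([ 605.651, -371.795,    1.233]), np.float64(0.9076728941403778))
```

move_arm:
  rows:
    - [-1, 8.3, -40, 0.07, -1]
    - [0, 0, -40, 0, -1]
    - [0, 0, -35, 0, -1]
    - [0, 0, -20, 0, -1]
    - [0, 0, 0, 0, -1]
    - [0, 0, 0, 0, -1]

```text
time: 9.0
tool_pos: [0.4553, 0.1674, 0.016]
tool_rot: [3.141, 0.0, -0.393]
contact_force: [-0.0, -0.1, 0.3]
opening: 0.0917
grip_force: 0.0
```

```bash
python3 - <<'E'
from h import *
s=monitor.observe();print(s['tool_pos'],s['tool_rot'])
E
```

```text
[0.45531074 0.1673999  0.01601879] [ 3.14135668e+00  1.51445148e-04 -3.93176636e-01]
```

move_arm:
  rows:
    - [-0.5, 0, -13, 0.005, -1]
    - [0, 0, 0, 0, -1]
    - [0, 0, 0, 0, 1]
    - [0, 0, 0, 0, 1]
    - [0, 0, 0, 0, 1]
    - [0, 0, 0, 0, 1]
    - [0, 0, 0, 0, 1]
    - [0, 0, 0, 0, 1]
    - [0, 0, 0, 0, 1]
    - [0, 0, 0, 0, 1]
  newtons: 35

```text
time: 10.0
tool_pos: [0.4543, 0.1685, 0.0029]
tool_rot: [-3.142, -0.0, -0.386]
contact_force: [-1.3, -0.1, 3.8]
opening: 0.0554
grip_force: 35.0
```

move_arm:
  rows:
    - [0, 0, 5, 0, 1]
    - [0, 0, 30, 0, 1]
    - [0, 0, 50, 0, 1]
    - [0, 0, 50, 0, 1]
    - [0, 0, 0, 0, 1]
    - [0, 0, 0, 0, 1]

```text
time: 10.6
tool_pos: [0.4546, 0.1685, 0.1387]
tool_rot: [-3.14, -0.002, -0.386]
contact_force: [0.0, -0.2, -1.9]
opening: 0.0554
grip_force: 35.0
```

move_arm:
  rows:
    - [8, -40, 0, 0.12, 1]
    - [8, -41, 0, 0.12, 1]
    - [8, -41, 0, 0.12, 1]
    - [8, -41, 0, 0.12, 1]
    - [10, -41, 0, 0.136, 1]
    - [0, 0, 0, 0, 1]
    - [0, 0, 0, 0, 1]
    - [0, 0, 0, 0, 1]
    - [0, 0, 0, 0, 1]

```text
time: 11.5
tool_pos: [0.4955, -0.0343, 0.1372]
tool_rot: [-3.141, 0.001, 0.231]
contact_force: [-0.2, -0.2, -1.2]
opening: 0.0552
grip_force: 35.0
```

```bash
python3 - <<'E'
from h import *
s=monitor.observe();p=np.r_[s['tool_pos'],s['tool_rot']];print(p.round(4),s['opening'])
snap('wrist','w7s.png');im=cv2.imread('pics/w7s.png');cv2.imwrite('pics/w7.png',cv2.resize(im[150:400,100:460],(800,556),interpolation=cv2.INTER_CUBIC));np.save('p7.npy',p)
E
```

```text
[ 4.9550e-01 -3.4300e-02  1.3720e-01 -3.1408e+00  1.4000e-03  2.3060e-01] 0.05523252950311593
```

View pics/w7.png

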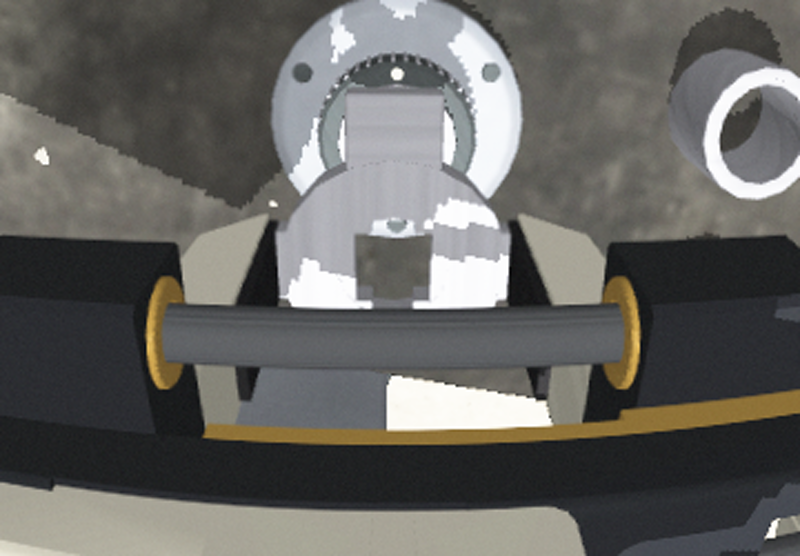

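```bash
python3 - <<'E'
from h import *
p=np.load('p7.npy')
for u,v in((346,90),(443,90),(348,160),(443,160)):
    q=wrist2w(100+u*.45,150+v*.4496,p[2]+.005,p[:3],p[3:])-p[:2];a=p[5];print((q@np.array([[np.cos(a),-np.sin(a)],[np.sin(a),np.cos(a)]])*1000).round(1))
E
```

```text
[43.6 10. ]
[ 43.6 -11.2]
[27.5  9.8]
[ 27.5 -11.5]
```

move_arm:
  rows:
    - [0, -1.5, -20, 0, 1]
    - [0, 0, -15, 0, 1]
    - [0, 0, 0, 0, 1]
    - [0, 0, 0, 0, 1]

```text
time: 11.95
tool_pos: [0.4962, -0.0365, 0.103]
tool_rot: [-3.142, 0.0, 0.231]
contact_force: [0.1, -0.2, -0.5]
opening: 0.0551
grip_force: 35.0
```

move_arm:
  rows:
    - [0, 0, -4, 0, 1]
    - [0, 0, -4, 0, 1]
    - [0, 0, -4, 0, 1]
    - [0, 0, 0, 0, 1]

```text
time: 12.35
tool_pos: [0.4958, -0.037, 0.0903]
tool_rot: [-3.141, 0.001, 0.23]
contact_force: [-0.4, -0.0, -0.9]
opening: 0.0555
grip_force: 35.0
```

move_arm:
  rows:
    - [0, 0.8, -3, 0, 1]
    - [0, 0, -3, 0, 1]
    - [0, 0, -3, 0, 1]
    - [0, 0, 0, 0, 1]

```text
time: 12.75
tool_pos: [0.4959, -0.0362, 0.0813]
tool_rot: [-3.141, 0.001, 0.23]
contact_force: [-0.1, 0.2, -0.7]
opening: 0.055
grip_force: 35.0
```

move_arm:
  rows:
    - [0, 0, -8, 0, 1]
    - [0, 0, -8, 0, 1]
    - [0, 0, -8, 0, 1]
    - [0, 0, -8, 0, 1]
    - [0, 0, -3, 0, 1]
    - [0, 0, 0, 0, 1]

```text
time: 13.35
tool_pos: [0.4958, -0.0362, 0.0461]
tool_rot: [-3.141, 0.001, 0.23]
contact_force: [-0.4, 0.4, -0.1]
opening: 0.0551
grip_force: 35.0
```

move_arm:
  rows:
    - [0, 0, -2, 0, 1]
    - [0, 0, -0.5, 0, 1]
    - [0, 0, 0, 0, 1]

```text
time: 13.65
tool_pos: [0.4963, -0.0363, 0.0444]
tool_rot: [3.141, -0.0, 0.23]
contact_force: [0.1, -1.0, -0.6]
opening: 0.0552
grip_force: 35.0
```

move_arm:
  rows:
    - [0, 0, 0, 0, -1]
    - [0, 0, 0, 0, -1]
    - [0, 0, 0, 0, -1]
    - [0, 0, 0, 0, -1]
    - [0, 0, 30, 0, -1]
    - [0, 0, 50, 0, -1]
    - [0, 0, 28, 0, -1]
    - [20, 42, 0, 0.13, -1]
    - [21, 42, 0, 0.13, -1]
    - [21, 42, 0, 0.13, -1]
    - [21, 42, 0, 0.13, -1]
    - [21, 43, 0, 0.13, -1]

```text
time: 14.85
tool_pos: [0.6008, 0.1764, 0.1523]
tool_rot: [3.141, -0.0, 0.885]
contact_force: [0.6, -1.5, 0.4]
opening: 0.0919
grip_force: 0.0
```

move_arm:
  rows:
    - [0, 0, 0, 0.13, -1]
    - [0, 0, 0, 0.13, -1]
    - [0, 0, 0, 0.09, -1]
    - [0, 0, 0, 0, -1]
    - [0, 0, 0, 0, -1]

```text
time: 15.35
tool_pos: [0.6001, 0.1747, 0.1522]
tool_rot: [-3.142, 0.0, 1.227]
contact_force: [-0.1, 0.1, 0.6]
opening: 0.0917
grip_force: 0.0
```

```bash
python3 - <<'E'
from h import *
look('fork',601,175,-1.91,'w8s.png')
im=snap('scene','sc1s.png');im=cv2.imread('pics/sc1s.png');cv2.imwrite('pics/sc1.png',cv2.resize(im[200:290,240:370],(800,554),interpolation=cv2.INTER_CUBIC))
E
```

```text
tool [ 6.0010e-01  1.7470e-01  1.5220e-01 -3.1416e+00  1.0000e-04  1.2272e+00]
fork (array([601.507, 173.966,  -1.914]), np.float64(0.9369773324829487))
```

View pics/sc1.png

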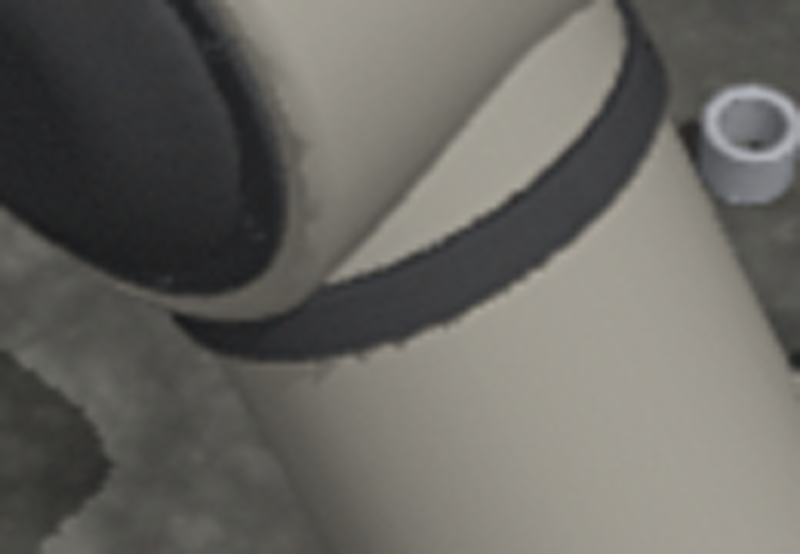

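move_arm:
  rows:
    - [1.4, -0.7, -40, 0, -1]
    - [0, 0, -50, 0, -1]
    - [0, 0, -45, 0, -1]
    - [0, 0, 0, 0, -1]
    - [0, 0, 0, 0, -1]
    - [0, 0, 0, 0, -1]

```text
time: 16.05
tool_pos: [0.6037, 0.1743, 0.0203]
tool_rot: [3.137, -0.002, 1.229]
contact_force: [1.0, -0.1, 0.3]
opening: 0.0921
grip_force: 0.0
```

move_arm:
  rows:
    - [0, 0, 0, 0, -1]
    - [0, 0, 0, 0, -1]

```text
time: 16.25
tool_pos: [0.6028, 0.1743, 0.0195]
tool_rot: [3.138, -0.002, 1.23]
contact_force: [0.0, -0.5, -1.0]
opening: 0.0918
grip_force: 0.0
```

move_arm:
  rows:
    - [-1, 0, -10, 0, -1]
    - [0, 0, -6.5, 0, -1]
    - [0, 0, 0, 0, -1]
    - [0, 0, 0, 0, -1]

```text
time: 16.65
tool_pos: [0.6003, 0.174, 0.0003]
tool_rot: [-3.141, 0.0, 1.23]
contact_force: [0.1, -0.4, 1.1]
opening: 0.0918
grip_force: 0.9
```

move_arm:
  rows:
    - [1, 0, 2, 0, -1]
    - [0, 0, 0, 0, -1]
    - [0, 0, 0, 0, 1]
    - [0, 0, 0, 0, 1]
    - [0, 0, 0, 0, 1]
    - [0, 0, 0, 0, 1]
    - [0, 0, 0, 0, 1]
    - [0, 0, 0, 0, 1]
    - [0, 0, 0, 0, 1]
    - [0, 0, 0, 0, 1]

```text
time: 17.65
tool_pos: [0.6016, 0.174, 0.0027]
tool_rot: [3.142, 0.0, 1.23]
contact_force: [-0.1, 0.1, 0.3]
opening: 0.055
grip_force: 35.0
```

move_arm:
  rows:
    - [0, 0, 5, 0, 1]
    - [0, 0, 30, 0, 1]
    - [0, 0, 50, 0, 1]
    - [0, 0, 50, 0, 1]
    - [0, 0, 0, 0, 1]
    - [0, 0, 0, 0, 1]

```text
time: 18.25
tool_pos: [0.6022, 0.1741, 0.1395]
tool_rot: [3.138, -0.002, 1.23]
contact_force: [-1.3, 0.2, -0.2]
opening: 0.0547
grip_force: 35.0
```

move_arm:
  rows:
    - [-21, -42, 0, -0.14, 1]
    - [-21, -42, 0, -0.14, 1]
    - [-21, -42, 0, -0.14, 1]
    - [-21, -42, 0, -0.14, 1]
    - [-22, -42, 0, -0.14, 1]
    - [0, 0, 0, -0.14, 1]
    - [0, 0, 0, -0.14, 1]
    - [0, 0, 0, -0.02, 1]
    - [0, 0, 0, 0, 1]
    - [0, 0, 0, 0, 1]
    - [0, 0, 0, 0, 1]

```text
time: 19.35
tool_pos: [0.4955, -0.0356, 0.1374]
tool_rot: [-3.141, 0.001, 0.232]
contact_force: [-0.1, 0.5, -1.2]
opening: 0.055
grip_force: 35.0
```

```bash
python3 - <<'E'
from h import *
s=monitor.observe();p=np.r_[s['tool_pos'],s['tool_rot']];print(p.round(4),s['opening'])
snap('wrist','w9s.png');im=cv2.imread('pics/w9s.png');cv2.imwrite('pics/w9.png',cv2.resize(im[150:400,100:460],(800,556),interpolation=cv2.INTER_CUBIC));np.save('p9.npy',p)
E
```

```text
[ 4.9550e-01 -3.5600e-02  1.3740e-01 -3.1414e+00  6.0000e-04  2.3220e-01] 0.05498294297124643
```

View pics/w9.png

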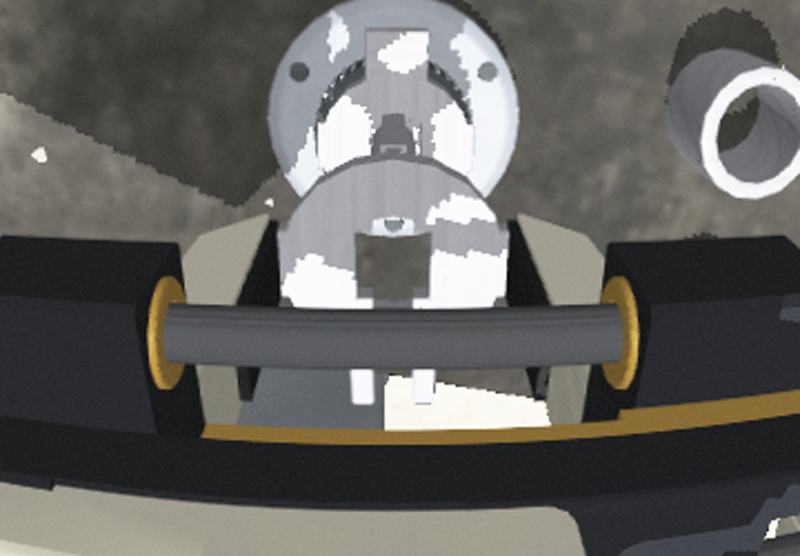

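move_arm:
  rows:
    - [0.5, -0.5, -20, 0, 1]
    - [0, 0, -15, 0, 1]
    - [0, 0, -4, 0, 1]
    - [0, 0, -4, 0, 1]
    - [0, 0, -4, 0, 1]
    - [0, 0, 0, 0, 1]
    - [0, 0, 0, 0, 1]

```text
time: 20.1
tool_pos: [0.4963, -0.0365, 0.0911]
tool_rot: [3.141, -0.001, 0.23]
contact_force: [-1.0, 0.7, -1.2]
opening: 0.0546
grip_force: 35.0
```

move_arm:
  rows:
    - [0, 0, -3, 0, 1]
    - [0, 0, -3, 0, 1]
    - [0, 0, -3, 0, 1]
    - [0, 0, 0, 0, 1]

```text
time: 20.5
tool_pos: [0.4958, -0.0364, 0.0812]
tool_rot: [-3.141, 0.001, 0.23]
contact_force: [-0.3, 0.5, -1.1]
opening: 0.055
grip_force: 35.0
```

move_arm:
  rows:
    - [0, 0, -8, 0, 1]
    - [0, 0, -8, 0, 1]
    - [0, 0, -8, 0, 1]
    - [0, 0, -4, 0, 1]
    - [0, 0, 0, 0, 1]
    - [0, 0, 0, 0, 1]

```text
time: 21.1
tool_pos: [0.4962, -0.0365, 0.0537]
tool_rot: [3.142, 0.0, 0.23]
contact_force: [0.5, -0.4, -1.3]
opening: 0.0547
grip_force: 35.0
```

move_arm:
  rows:
    - [0, 0, -1.5, 0, 1]
    - [0, 0, 0, 0, 1]
    - [0, 0, 0, 0, -1]
    - [0, 0, 0, 0, -1]
    - [0, 0, 0, 0, -1]
    - [0, 0, 0, 0, -1]
    - [0, 0, 30, 0, -1]
    - [0, 0, 50, 0, -1]
    - [0, 0, 20, 0, -1]
    - [15, -46, 0, 0.13, -1]
    - [15, -46, 0, 0.13, -1]
    - [15, -46, 0, 0.13, -1]

```text
time: 22.3
tool_pos: [0.5416, -0.1758, 0.1529]
tool_rot: [3.141, -0.001, 0.626]
contact_force: [1.2, -0.1, -0.3]
opening: 0.0918
grip_force: 0.0
```

move_arm:
  rows:
    - [15, -47, 0, 0.13, -1]
    - [15, -47, 0, 0.13, -1]
    - [15, -47, 0, 0.13, -1]
    - [16, -47, 0, 0.13, -1]
    - [0, 0, 0, 0.09, -1]
    - [0, 0, 0, 0, -1]
    - [0, 0, 0, 0, -1]
    - [0, 0, 0, 0, -1]

```text
time: 23.1
tool_pos: [0.6022, -0.3613, 0.1527]
tool_rot: [3.141, -0.0, 1.229]
contact_force: [-0.2, 0.1, -0.1]
opening: 0.092
grip_force: 0.0
```

```bash
python3 - <<'E'
from h import *
look('disc',606,-372,1.23,'w10s.png')
E
```

```text
tool [ 6.0220e-01 -3.6130e-01  1.5270e-01  3.1414e+00 -1.0000e-04  1.2292e+00]
disc (array([ 608.803, -372.018,    1.727]), np.float64(0.181141955510402))
```

```bash
cat >> h.py <<'E'
def search(kind,x,y,R_=60,pf='pl.npy',fn='l.png'):
    p=np.load(pf);im=cv2.imread('pics/'+fn);b=[]
    for X in np.arange(x-R_,x+R_+1,15):
        for Y in np.arange(y-R_,y+R_+1,15):
            for a in np.arange(0,6.28,.6):
                b.append((X,Y,a))
    X,Yy,I=shape(kind,3);g=im.max(2).astype(np.float32);sc=[]
    z=.007
    for t in b:
        c,s=np.cos(t[2]),np.sin(t[2]);P=np.c_[(t[0]+c*X-s*Yy)/1e3,(t[1]+s*X+c*Yy)/1e3,np.full(len(X),z)]
        uv=wproj(P,p).astype(np.float32);v=cv2.remap(g,uv[:,0].reshape(-1,1),uv[:,1].reshape(-1,1),1)[:,0]
        sc.append(np.corrcoef(np.clip(v,0,190),I)[0,1] if v.std()>1 else -1)
    r=[fit(im,p,kind,*b[i]) for i in np.argsort(sc)[::-1][:8]]
    r.sort(key=lambda q:-q[1]);return r[:2]
E
python3 - <<'E'
from h import *
print(search('disc',606,-372,75,fn='w10s.png'))
im=cv2.imread('pics/w10s.png');cv2.imwrite('pics/w10.png',cv2.resize(im,(800,600)))
E
```

```text
[(array([ 615.814, -402.544,    1.244]), np.float64(0.9434250052662129)), (array([ 615.783, -402.531,    1.241]), np.float64(0.9433924721731388))]
```

View pics/w10.png

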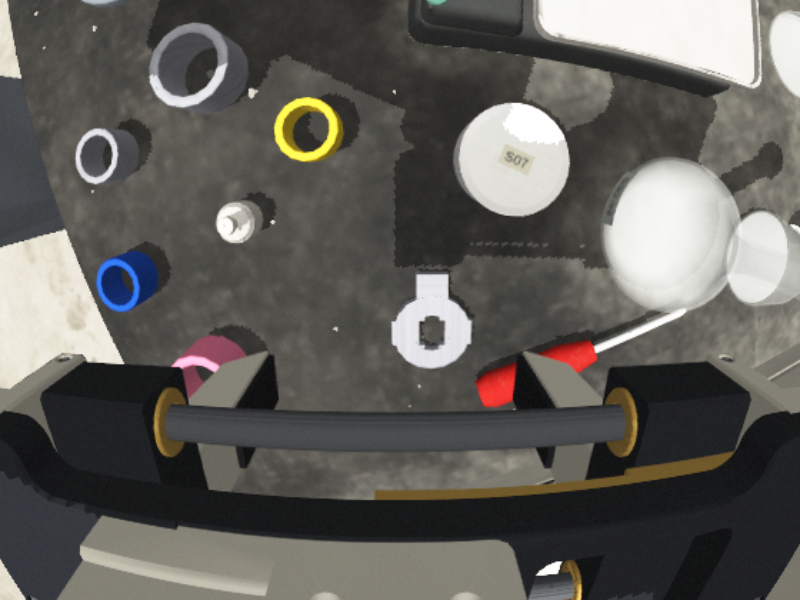

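move_arm:
  rows:
    - [7, -20, 0, 0.014, -0.5]
    - [6.6, -21.2, 0, 0, -0.5]
    - [0, 0, -40, 0, -0.5]
    - [0, 0, -50, 0, -0.5]
    - [0, 0, -40, 0, -0.5]
    - [0, 0, 0, 0, -0.5]
    - [0, 0, 0, 0, -0.5]
    - [0, 0, 0, 0, -0.5]

```text
time: 23.95
tool_pos: [0.6175, -0.4046, 0.0261]
tool_rot: [3.136, 0.002, 1.244]
contact_force: [0.3, 0.2, 0.4]
opening: 0.0689
grip_force: 0.0
```

move_arm:
  rows:
    - [-0.5, 0.5, -10, 0, -0.5]
    - [0, 0, -8, 0, -0.5]
    - [0, 0, 0, 0, -0.5]
    - [0, 0, 0, 0, -0.5]
    - [0, 0, 0, 0, -0.5]

```text
time: 24.45
tool_pos: [0.6153, -0.4033, 0.0045]
tool_rot: [3.141, 0.0, 1.244]
contact_force: [0.2, 0.3, -0.1]
opening: 0.0688
grip_force: 0.0
```

move_arm:
  rows:
    - [0.4, 0.8, -1.5, 0, -0.5]
    - [0, 0, 0, 0, -0.5]
    - [0, 0, 0, 0, 1]
    - [0, 0, 0, 0, 1]
    - [0, 0, 0, 0, 1]
    - [0, 0, 0, 0, 1]
    - [0, 0, 0, 0, 1]
    - [0, 0, 0, 0, 1]
    - [0, 0, 0, 0, 1]

```text
time: 25.35
tool_pos: [0.6156, -0.4024, 0.0028]
tool_rot: [3.142, 0.0, 1.244]
contact_force: [0.2, 0.3, 0.1]
opening: 0.0552
grip_force: 35.0
```

move_arm:
  rows:
    - [0, 0, 5, 0, 1]
    - [0, 0, 30, 0, 1]
    - [0, 0, 50, 0, 1]
    - [0, 0, 50, 0, 1]
    - [0, 0, 0, 0, 1]
    - [0, 0, 0, 0, 1]

```text
time: 25.95
tool_pos: [0.6162, -0.4028, 0.1399]
tool_rot: [3.138, 0.001, 1.244]
contact_force: [-0.4, 0.3, -2.1]
opening: 0.0551
grip_force: 35.0
```

move_arm:
  rows:
    - [-15, 45, 0, -0.12, 1]
    - [-15, 46, 0, -0.12, 1]
    - [-15, 46, 0, -0.13, 1]
    - [-15, 46, 0, -0.13, 1]
    - [-15, 46, 0, -0.13, 1]
    - [-15, 46, 0, -0.13, 1]
    - [-15, 46, 0, -0.13, 1]
    - [-15, 46, 0, -0.124, 1]
    - [0, 0, 0, 0, 1]
    - [0, 0, 0, 0, 1]
    - [0, 0, 0, 0, 1]
    - [0, 0, 0, 0, 1]

```text
time: 27.15
tool_pos: [0.4957, -0.0365, 0.1372]
tool_rot: [-3.141, 0.001, 0.229]
contact_force: [0.1, -0.2, -0.4]
opening: 0.0553
grip_force: 35.0
```

move_arm:
  rows:
    - [0.4, 0, -20, 0, 1]
    - [0, 0, -15, 0, 1]
    - [0, 0, -4, 0, 1]
    - [0, 0, -4, 0, 1]
    - [0, 0, -4, 0, 1]
    - [0, 0, 0, 0, 1]
    - [0, 0, 0, 0, 1]

```text
time: 27.85
tool_pos: [0.4963, -0.0355, 0.0911]
tool_rot: [3.141, -0.001, 0.23]
contact_force: [0.2, -0.1, -0.1]
opening: 0.0551
grip_force: 35.0
```

move_arm:
  rows:
    - [0, 0, -3, 0, 1]
    - [0, 0, -3, 0, 1]
    - [0, 0, -3, 0, 1]
    - [0, 0, 0, 0, 1]

```text
time: 28.25
tool_pos: [0.4957, -0.0353, 0.0813]
tool_rot: [-3.141, 0.001, 0.23]
contact_force: [0.7, 0.5, -0.4]
opening: 0.0552
grip_force: 35.0
```

move_arm:
  rows:
    - [0, -0.5, -8, 0, 1]
    - [0, 0, -8, 0, 1]
    - [0, 0, -5, 0, 1]
    - [0, 0, 0, 0, 1]
    - [0, 0, 0, 0, 1]

```text
time: 28.75
tool_pos: [0.4959, -0.0359, 0.0605]
tool_rot: [-3.141, 0.0, 0.23]
contact_force: [0.1, -1.2, -1.5]
opening: 0.0554
grip_force: 35.0
```

move_arm:
  rows:
    - [0, 0, -2.3, 0, 1]
    - [0, 0, 0, 0, 1]
    - [0, 0, 0, 0, -1]
    - [0, 0, 0, 0, -1]
    - [0, 0, 0, 0, -1]
    - [0, 0, 0, 0, -1]
    - [0, 0, 30, 0, -1]
    - [0, 0, 50, 0, -1]
    - [0, 0, 12, 0.14, -1]
    - [-5, 38, 0, 0.14, -1]
    - [-5, 38, 0, 0.14, -1]
    - [-5, 38, 0, 0.14, -1]

```text
time: 29.95
tool_pos: [0.4808, 0.0791, 0.1508]
tool_rot: [3.141, -0.001, 0.794]
contact_force: [0.9, -0.4, -0.3]
opening: 0.0916
grip_force: 0.0
```

move_arm:
  rows:
    - [-5, 38, 0, 0.14, -1]
    - [-5, 38, 0, 0.14, -1]
    - [-5, 38, 0, 0.14, -1]
    - [-6, 38, 0, 0.14, -1]
    - [-6, 39, 0, 0.14, -1]
    - [-6, 39, 0, 0.14, -1]
    - [0, 0, 0, 0.14, -1]
    - [0, 0, 0, 0.14, -1]
    - [0, 0, 0, 0.12, -1]
    - [0, 0, 0, 0, -1]
    - [0, 0, 0, 0, -1]
    - [0, 0, 0, 0, -1]

```text
time: 31.15
tool_pos: [0.4481, 0.308, 0.1505]
tool_rot: [3.141, -0.0, 2.027]
contact_force: [-1.0, 0.5, 0.1]
opening: 0.092
grip_force: 0.0
```

```bash
python3 - <<'E'
from h import *
look('fork',448,309.5,2.026,'w11s.png')
E
```

```text
tool [ 0.4481  0.308   0.1505  3.1414 -0.      2.0272]
fork (array([449.331, 307.995,   2.025]), np.float64(0.9458465477294264))
```

move_arm:
  rows:
    - [1, 0, -40, 0, -1]
    - [0, 0, -50, 0, -1]
    - [0, 0, -42, 0, -1]
    - [0, 0, 0, 0, -1]
    - [0, 0, 0, 0, -1]
    - [0, 0, -11, 0, -1]
    - [0, 0, 0, 0, -1]
    - [0, 0, 0, 0, -1]

```text
time: 32.0
tool_pos: [0.4496, 0.3085, 0.0087]
tool_rot: [3.139, -0.0, 2.03]
contact_force: [0.1, -1.0, 0.3]
opening: 0.0919
grip_force: 0.0
```

move_arm:
  rows:
    - [0, 0, -5, 0, -1]
    - [0, 0, 0, 0, -1]
    - [0, 0, 0, 0, -1]

```text
time: 32.3
tool_pos: [0.449, 0.3081, 0.0025]
tool_rot: [3.142, 0.0, 2.03]
contact_force: [-1.3, 0.1, -0.6]
opening: 0.0921
grip_force: 0.0
```

move_arm:
  rows:
    - [0.3, 0, 0, 0, 1]
    - [0, 0, 0, 0, 1]
    - [0, 0, 0, 0, 1]
    - [0, 0, 0, 0, 1]
    - [0, 0, 0, 0, 1]
    - [0, 0, 0, 0, 1]
    - [0, 0, 0, 0, 1]
    - [0, 0, 0, 0, 1]
    - [0, 0, 5, 0, 1]
    - [0, 0, 40, 0, 1]
    - [0, 0, 50, 0, 1]
    - [0, 0, 40, 0, 1]

```text
time: 33.5
tool_pos: [0.4495, 0.3082, 0.14]
tool_rot: [3.14, -0.0, 2.03]
contact_force: [1.4, 0.6, -0.5]
opening: 0.055
grip_force: 35.0
```

move_arm:
  rows:
    - [5, -38, 0, 0.13, 1]
    - [5, -38, 0, 0.13, 1]
    - [5, -38, 0, 0.13, 1]
    - [5, -38, 0, 0.13, 1]
    - [5, -38, 0, 0.13, 1]
    - [5, -38, 0, 0.13, 1]
    - [5, -38, 0, 0.14, 1]
    - [5, -39, 0, 0.14, 1]
    - [6, -39, 0, 0.14, 1]
    - [0, 0, 0, 0.14, 1]
    - [0, 0, 0, 0, 1]
    - [0, 0, 0, 0, 1]

```text
time: 34.7
tool_pos: [0.4951, -0.0356, 0.1376]
tool_rot: [3.141, -0.0, -2.917]
contact_force: [-0.2, 0.2, -1.2]
opening: 0.0548
grip_force: 35.0
```

move_arm:
  rows:
    - [0, 0, 0, 0, 1]
    - [0, 0, 0, 0, 1]

```text
time: 34.9
tool_pos: [0.4952, -0.0351, 0.1375]
tool_rot: [3.141, 0.0, -2.914]
contact_force: [0.7, -0.0, -1.2]
opening: 0.055
grip_force: 35.0
```

move_arm:
  rows:
    - [0.9, -0.9, -20, 0, 1]
    - [0, 0, -15, 0, 1]
    - [0, 0, -4, 0, 1]
    - [0, 0, -4, 0, 1]
    - [0, 0, -4, 0, 1]
    - [0, 0, 0, 0, 1]
    - [0, 0, 0, 0, 1]

```text
time: 35.6
tool_pos: [0.4964, -0.0368, 0.0908]
tool_rot: [-3.141, 0.001, -2.913]
contact_force: [-0.0, -0.1, -1.1]
opening: 0.0547
grip_force: 35.0
```

move_arm:
  rows:
    - [0, 0, -3, 0, 1]
    - [0, 0, -3, 0, 1]
    - [0, 0, -3, 0, 1]
    - [0, 0, 0, 0, 1]

```text
time: 36.0
tool_pos: [0.4958, -0.0367, 0.0809]
tool_rot: [3.141, -0.001, -2.913]
contact_force: [0.0, 2.0, -0.5]
opening: 0.0552
grip_force: 35.0
```

move_arm:
  rows:
    - [0, 0.5, -7, 0, 1]
    - [0, 0, -6, 0, 1]
    - [0, 0, 0, 0, 1]
    - [0, 0, 0, 0, 1]

```text
time: 36.4
tool_pos: [0.4961, -0.0364, 0.0682]
tool_rot: [3.141, -0.0, -2.913]
contact_force: [1.2, -0.7, -1.2]
opening: 0.055
grip_force: 35.0
```

move_arm:
  rows:
    - [0, 0, -2.3, 0, 1]
    - [0, 0, 0, 0, 1]
    - [0, 0, 0, 0, -1]
    - [0, 0, 0, 0, -1]
    - [0, 0, 0, 0, -1]
    - [0, 0, 0, 0, -1]
    - [0, 0, 30, 0, -1]
    - [0, 0, 50, 0, -1]
    - [0, 0, 40, 0, -1]
    - [0, -10, 0, 0, -1]
    - [0, -30, 0, 0, -1]
    - [0, 0, 0, 0, -1]

```text
time: 37.6
tool_pos: [0.4961, -0.0787, 0.1858]
tool_rot: [-3.141, -0.0, -2.915]
contact_force: [-0.6, 0.6, -0.3]
opening: 0.0916
grip_force: 0.0
```

move_arm:
  rows:
    - [0, 0, 0, 0, -1]
    - [0, 0, 0, 0, -1]
    - [0, 0, 0, 0, -1]

```text
time: 37.9
tool_pos: [0.496, -0.0756, 0.1857]
tool_rot: [3.141, -0.001, -2.913]
contact_force: [0.1, -0.1, 0.3]
opening: 0.0919
grip_force: 0.0
```

```bash
python3 - <<'E'
from h import *
s=monitor.observe();p=np.r_[s['tool_pos'],s['tool_rot']];print(p.round(4),s['opening'])
snap('wrist','w12s.png');im=cv2.imread('pics/w12s.png');cv2.imwrite('pics/w12.png',cv2.resize(im,(800,600),interpolation=cv2.INTER_CUBIC));np.save('p12.npy',p)
E
```

```text
[ 4.9600e-01 -7.5600e-02  1.8570e-01  3.1409e+00 -6.0000e-04 -2.9127e+00] 0.09192881845766082
```

View pics/w12.png

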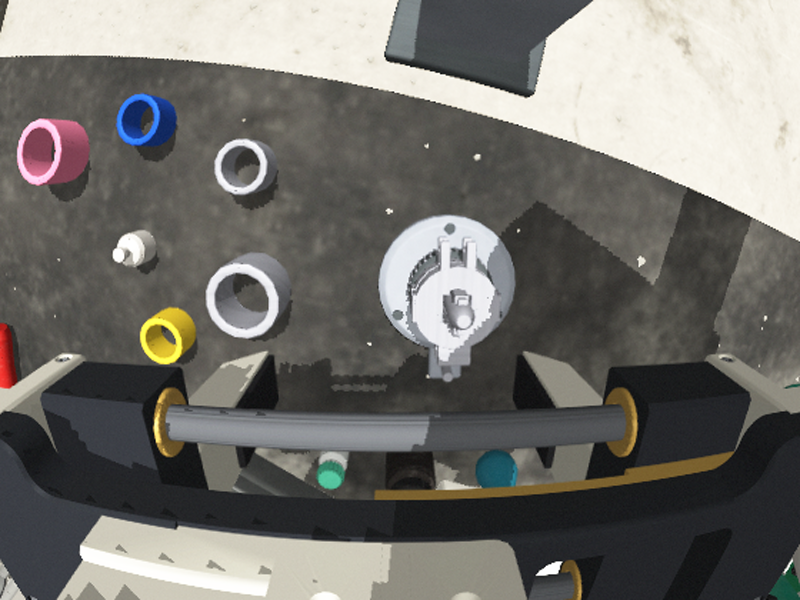

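```bash
python3 - <<'E'
from h import *
p=np.load('p12.npy')
t=lambda u,v,z=.03:(wrist2w(u*.7,v*.7,z,p[:3],p[3:])*1000).round(1)
print(t(242,166),t(215,167),t(270,166),t(242,139),t(242,194),t(143,120),'post',t(458,318,.095),'pack',t(452,303,.069))
E
```

```text
[ 441.8 -196.8] [ 445.8 -216.8] [ 438.3 -176.6] [ 423.3 -200.6] [ 461.1 -193. ] [ 419.7 -283.1] post [495.7 -38.8] pack [494.6 -39.4]
```

move_arm:
  rows:
    - [-18, -40, 0, 0, -1]
    - [-18, -40, -20, 0, -1]
    - [-18, -41, -20, 0, -1]
    - [0, 0, 0, 0, -1]
    - [0, 0, 0, 0, -1]
    - [0, 0, 0, 0, -1]

```text
time: 38.55
tool_pos: [0.4428, -0.1965, 0.1465]
tool_rot: [-3.142, 0.001, -2.913]
contact_force: [-0.4, 0.2, -0.6]
opening: 0.0919
grip_force: 0.0
```

```bash
python3 - <<'E'
from h import *
s=monitor.observe();p=np.r_[s['tool_pos'],s['tool_rot']];im=snap('wrist','w13s.png');print(p.round(4))
g=cv2.GaussianBlur(im.max(2),(0,0),.8).astype(np.float32)
q=np.arange(-26,26.1,1);X,Y=[a.ravel() for a in np.meshgrid(q,q)];r=np.hypot(X,Y);k=r<25;X,Y,r=X[k],Y[k],r[k];I=(r<20)&(r>14.5)
def f(t):
    uv=wproj(np.c_[(t[0]+X)/1e3,(t[1]+Y)/1e3,0*X+.03],p).astype(np.float32)
    return -np.corrcoef(cv2.remap(g,uv[:,0].reshape(-1,1),uv[:,1].reshape(-1,1),1)[:,0],I)[0,1]
b=min(((f((x,y)),x,y) for x in range(425,460,3) for y in range(-215,-180,3)))
m=minimize(f,b[1:],method='Nelder-Mead');print(b,m.x,m.fun)
E
```

```text
[ 4.4280e-01 -1.9650e-01  1.4650e-01 -3.1415e+00  7.0000e-04 -2.9126e+00]
(np.float64(-0.6889200798208294), 440, -200) [ 441.59478886 -198.58695943] -0.8762197860232969
```

move_arm:
  rows:
    - [-1.2, -2.1, -40, 0, -1]
    - [0, 0, -40, 0, -1]
    - [0, 0, -40, 0, -1]
    - [0, 0, 0, 0, -1]
    - [0, 0, 0, 0, -1]
    - [0, 0, -16, 0, -1]
    - [0, 0, 0, 0, -1]
    - [0, 0, 0, 0, -1]

```text
time: 39.4
tool_pos: [0.4421, -0.1997, 0.0121]
tool_rot: [-3.14, 0.002, -2.913]
contact_force: [-0.2, 0.1, -0.6]
opening: 0.092
grip_force: 0.0
```

move_arm:
  rows:
    - [-0.5, 1, -3, 0, -1]
    - [0, 0, 0, 0, -1]
    - [0, 0, 0, 0, 1]
    - [0, 0, 0, 0, 1]
    - [0, 0, 0, 0, 1]
    - [0, 0, 0, 0, 1]
    - [0, 0, 0, 0, 1]
    - [0, 0, 0, 0, 1]
    - [0, 0, 0, 0, 1]
    - [0, 0, 0, 0, 1]
    - [0, 0, 0, 0, 1]
    - [0, 0, 0, 0, 1]

```text
time: 40.6
tool_pos: [0.4405, -0.1984, 0.0071]
tool_rot: [3.141, -0.0, -2.913]
contact_force: [0.1, 0.7, -0.9]
opening: 0.0394
grip_force: 35.0
```

move_arm:
  rows:
    - [0, 0, 5, 0, 1]
    - [0, 0, 40, 0, 1]
    - [0, 0, 50, 0, 1]
    - [0, 0, 50, 0, 1]
    - [0, 0, 0, 0, 1]
    - [0, 0, 0, 0, 1]

```text
time: 41.2
tool_pos: [0.4408, -0.1985, 0.1533]
tool_rot: [-3.14, 0.002, -2.913]
contact_force: [-0.6, 0.7, -1.4]
opening: 0.0395
grip_force: 35.0
```

move_arm:
  rows:
    - [13, 40, 0, 0, 1]
    - [13, 40, 0, 0, 1]
    - [14, 41, 0, 0, 1]
    - [14.5, 41, 0, 0, 1]
    - [0, 0, 0, 0, 1]
    - [0, 0, 0, 0, 1]
    - [0, 0, 0, 0, 1]
    - [0, 0, -20, 0, 1]
    - [0, 0, -15, 0, 1]
    - [0, 0, 0, 0, 1]
    - [0, 0, 0, 0, 1]

```text
time: 42.3
tool_pos: [0.4947, -0.0374, 0.1171]
tool_rot: [3.141, -0.001, -2.915]
contact_force: [0.9, -0.0, -0.6]
opening: 0.0391
grip_force: 35.0
```

move_arm:
  rows:
    - [0.5, 1, -8, 0, 1]
    - [0, 0, -6, 0, 1]
    - [0, 0, -5, 0, 1]
    - [0, 0, -5, 0, 1]
    - [0, 0, 0, 0, 1]
    - [0, 0, 0, 0, 1]

```text
time: 42.9
tool_pos: [0.4955, -0.0353, 0.0931]
tool_rot: [3.141, -0.0, -2.913]
contact_force: [-0.9, 0.2, -0.6]
opening: 0.0393
grip_force: 35.0
```

move_arm:
  rows:
    - [0, 0, -5, 0, 1]
    - [0, 0, -5, 0, 1]
    - [0, 0, -4, 0, 1]
    - [0, 0, 0, 0, 1]
    - [0, 0, 0, 0, 1]

```text
time: 43.4
tool_pos: [0.4955, -0.0354, 0.079]
tool_rot: [3.141, -0.0, -2.913]
contact_force: [0.1, 0.7, -1.6]
opening: 0.0393
grip_force: 35.0
```

Underside is about 72 mm; the pack top is about 69. Lower slowly, then release.

move_arm:
  rows:
    - [0, -0.5, -1.5, 0, 1]
    - [0, 0, -1, 0, 1]
    - [0, 0, 0, 0, 1]
    - [0, 0, 0, 0, 1]

```text
time: 43.8
tool_pos: [0.4955, -0.0359, 0.0767]
tool_rot: [3.142, 0.0, -2.913]
contact_force: [0.5, 0.1, -1.7]
opening: 0.0394
grip_force: 35.0
```

move_arm:
  rows:
    - [0, 0, 0, 0, -1]
    - [0, 0, 0, 0, -1]
    - [0, 0, 0, 0, -1]
    - [0, 0, 0, 0, -1]
    - [0, 0, 30, 0, -1]
    - [0, 0, 50, 0, -1]
    - [0, 0, 30, 0, -1]
    - [0, -20, 0, 0, -1]
    - [0, -30, 0, 0, -1]
    - [0, -30, 0, 0, -1]
    - [0, 0, 0, 0, -1]
    - [0, 0, 0, 0, -1]

```text
time: 45.0
tool_pos: [0.4953, -0.1161, 0.1865]
tool_rot: [3.141, -0.0, -2.915]
contact_force: [-0.0, 0.7, -1.1]
opening: 0.0919
grip_force: 0.0
```

```bash
python3 - <<'E'
from h import *
s=monitor.observe();p=np.r_[s['tool_pos'],s['tool_rot']];print(p.round(4),s['time'])
snap('wrist','w14s.png');im=cv2.imread('pics/w14s.png')
snap('scene','s14s.png');i2=cv2.imread('pics/s14s.png');snap('top','t14s.png');i3=cv2.imread('pics/t14s.png')
u,v=w2wrist((.496,-.036,.07),p[:3],p[3:]).astype(int);print(u,v)
o=np.zeros((600,800,3),np.uint8)
a=im[max(0,v-75):v+75,max(0,u-100):u+100];a=cv2.resize(a,None,fx=2.6,fy=2.6,interpolation=cv2.INTER_CUBIC)[:400,:520];o[:a.shape[0],:a.shape[1]]=a
b=cv2.resize(i2[200:290,250:340],(280,280),interpolation=cv2.INTER_CUBIC);o[:280,520:]=b
c=cv2.resize(i3[190:290,100:450],(700,200));o[400:600,:700]=c
cv2.imwrite('pics/fin.png',o);np.save('p14.npy',p)
E
```

```text
[ 4.953e-01 -1.161e-01  1.865e-01  3.141e+00 -1.000e-04 -2.915e+00] 45.0
361 224
```

View pics/fin.png

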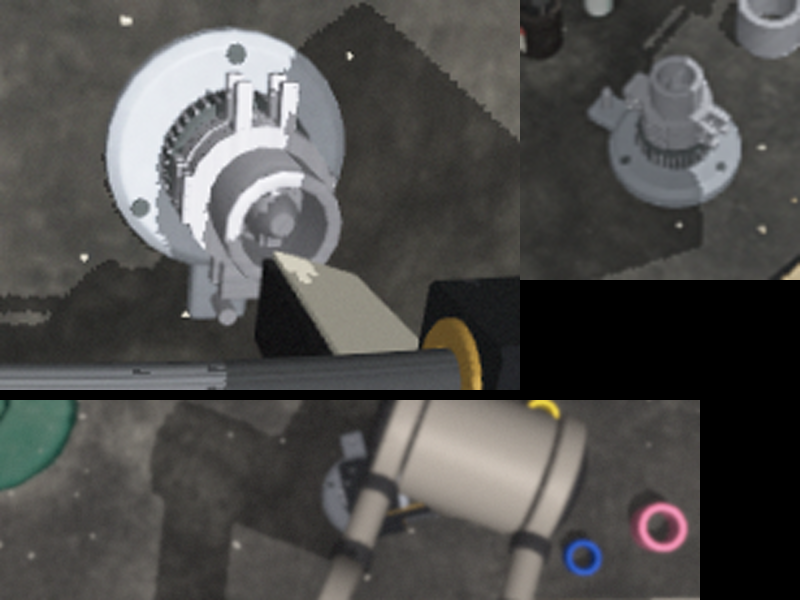

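The final picture shows both forks stacked at (255,95), opposite the pin at (228,316). The disc tabs are on the pin side, and the collar stands upright over the post at (275,220).

```bash
python3 -c "
from h import *
print(workorder.hand_in())"
```

```text
the job is handed in; nothing more can be done
None
```

I handed the job in at about 45 s: the lock ring is at its stop, both discs and both separators are on the post alternating (disc lowest, disc tabs on the pin side, forks opposite), and the small grey collar stands on top; no judging result came back.

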